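# Pop the bobbin hatch

## Robot

A 6-joint arm with a two-finger parallel gripper is mounted at the origin on the work surface. World frame = base frame: x ahead of the robot, y to its left, z up, the work surface at z = 0. Lengths are in mm, angles in rad, forces in N, time in s.
With the tool pointing down it reaches from about 325 to 925 mm from the base axis. Payload 3.1 kg.
Tool frame: the origin (TCP) lies at the very end of the fingers, on their centre line; the grasp point (between the pads) lies 19 mm behind it; z points along the fingers, y is the direction in which the jaws open and shut (so a half turn about z gives the same grasp; the last joint's range is limited). The gripper opens to 85 mm and grips with 20 to 120 N. Pads are 22 mm wide; open, the fingers measure 114 mm over their backs; the gripper's body (76 mm by 85 mm) begins 54 mm behind the grasp point. The pads swing forward as they close: fully open they stand 13 mm farther back than shut.
Start: joints at [1.11, 0.217, 1.613, -0, 1.311, -0.112], TCP at [213.589, 587.383, 231.3] pointing down, gripper open.
Joint ranges: [-2.75, 2.75], [-0.78, 2.1], [0.31, 2.55], [-1.13, 4.27], [0.13, 2.63], [-2.58, 2.58]. Speed limits (rad/s): [2.79, 2.79, 3.14, 3.14, 3.14, 3.14].

## Interface

Orientations are given as a unit quaternion [w, x, y, z].
In Python, from bench import status, read_camera, camera_info, sign_off, find_in, masks_of gives the robot as it stands.
- The arm moves only by the tool apply_moves, never from a script. Its argument "motion" is a list that holds one entry, the list of rows, each a list of 5 numbers: the closure, from 0 (fully open) to 1 (shut), then the shift along the tool's x, y, z as a fraction of full scale, then the turn about the tool's z as a fraction of full scale. In form: [[[claw, tx, ty, tz, yaw], ...]]. A call has 1 to 20 rows; each row shifts and turns the pose as measured when the row begins, along the tool's axes as they then stand; what a row does not reach is not made up. Full scale, the value 1, is 0.08 m for a shift and 0.1 rad for a turn. A row lasts 1/12 s, in which the tool goes at most 41.7 mm and 7.16 degrees, less where a joint would pass 70% of its speed; a pose out of reach is approached as far as the arm can. A call with a number of a shift or a turn outside -1 to 1 is refused whole. A call with a gripper value outside its range is refused whole. The fingers move at their own pace and stop on an object; "grip_force" is the grip in N (left out, the last holds). Time passes only in rows, so rows that do not move let the fingers close. It gives the time, the measured TCP pose, the force and the opening at its end, in the units of the state.
- status.get_obs(): the state, without advancing time (a new reading comes with each control period).
- read_camera(name): name is "scene" or "top" or "wrist"; returns the picture (480x640x3 uint8, red, green, blue); there is no depth.
- camera_info(name): a dict with "K" (3x3 intrinsics, pixels), "origin" and "attitude" of the camera in the world; the wrist camera has in their place "mount" (4x4, takes a point from camera to tool coordinates, whose origin is the TCP and whose axes are the flange's). Camera axes: x right, y up, looking along -z (the intrinsics and any distortion apply to the point x, -y, -z); pixel columns grow to the right and rows downward; lengths in mm; the calibration is good to about 2 mm. A picture is of the moment at which its call begins: read the wrist's pose just before it. camera_info takes no time and is no camera call.
- sign_off(): hands the job in, once; it reports no verdict.
Trained networks look in the newest picture that a camera, given by its name, has taken for a name from the list of things; names that differ only in an ending like _2 or _b are one class to them, and where a whole thing is asked for, a point or a joint stands for the part that bears it (a point fixed in the world has none). Each returns a list of dicts, best first, with "confidence" (0 to 1); they miss things now and then, are a little off and sometimes report something else, mostly with a low value. They report only what shows in the picture. A call takes as long as a camera call.
- find_in(camera, query): "centre" ([x, y, z] in mm, in world coordinates, good to about 4 mm: the middle of the surface that is visible of it).
- masks_of(camera, query): "pixels" (480x640 bool, what is visible of it).
The state is a dict: "time_s": time; "qpos": joint angles; "qd": joint speeds; "tau": joint torques, N m; "tcp_pos": TCP position; "eef_rot": TCP orientation; "wrist_force": force on the tool from outside, world axes, zero at the start; "moment": the same for the moment, N m; "finger_gap": finger opening in mm.
Only numpy, scipy, OpenCV 4.12 (cv2) and the standard library are available. Lean on these libraries where they do the work, as an engineer would, in place of code of your own. Each camera call takes 0.05 s, during which the arm holds its last target. There are 200 camera calls.

## Task

The stitcher needs a new bobbin: with closed fingertips, gently press down once on the ribs of the wide hatch (the bobbin box) so that its push-push latch lets go, then take the fingers away and watch that the hatch pops up and stays open by itself. Do not push it back down, leave the narrow fuse hatch shut, and leave the things lying around where they are.

Things in the scene. Friction and masses are not known exactly. Their poses are not given: they have to be found in the camera images.
- bobbin_box: Green metal bench box screwed to the bench, 130 (x) x 110 (y) x 80 mm high, with the WIDE grey hatch on top. Origin: centre of its underside on the bench; z up, x from the hatch's free end towards its hinge (a steel rod), y along the hinge; the free end faces the robot within 0.4 rad.
- bobbin_hatch (a joint): Wide hatch, a flat lid 108 (x) x 90 (y) x 8 mm standing proud on its box, top face 89 mm above the bench when shut. Hinged along y at x = +54 mm of bobbin_box, 81 mm above the bench. Angle in rad: 0 shut and latched, negative pressed in (stop about -0.083), positive opening upward, 1.2 fully open, reached some 1 to 2 s after it lets go.
- bobbin_hatch_pad (a point): Centre of the four ribs on the wide hatch, 19.5 mm from its free edge, 88.5 mm from its hinge line; moves with it. Press it straight down about 7 mm to its firm stop (about 2 N moves it), then lift the finger away promptly (over 10 mm/s): the latch lets go and a damped spring raises the hatch. A half-depth press leaves it latched; pressing the open hatch fully down latches it again.
- fuse_box: The same kind of green box but narrow: 130 (x) x 64 (y) x 80 mm high, with the NARROW grey hatch. Origin and axes as for bobbin_box. To be left alone.
- fuse_hatch (a joint): Narrow hatch, 108 x 44 x 8 mm, same latch and hinge as the wide one, 0 shut, positive opening. Stays shut.
- fuse_hatch_pad (a point): Centre of the ribs on the narrow hatch, 88.5 mm from its hinge line, 89 mm above the bench.
- polish_tin: Flat round polish tin, 72 mm across, 30 mm high, loose, origin at its underside. Bystander.
- shoe_brush: Wooden shoe brush lying bristles down, 150 x 50 x 46 mm, long along its x, loose, origin at the centre of its underside. Bystander.
- heel_stack: Stack of shoe heels, one piece, 60 x 58 x 42 mm, loose, origin at the centre of its underside. Bystander.
- hammer: Hammer lying along its own x, handle to -x, loose. Bystander.

How it is judged (in metres and radians):
On the way, in this order (a step that is already met when the one before it is completed fails the run):
1. the closed fingertips press the wide hatch down into its latch at its ribs (grasp point within 30 mm of their centre, seen from above) (value of joint bobbin_hatch below -0.045 rad and contact force between the fingers and bobbin_hatch above 0.5 N and horizontal distance between the grasp point and bobbin_hatch_pad below 0.03 m), for 0.02 s.
2. the wide hatch has popped up and stays open for a second with the fingers off it (value of joint bobbin_hatch above 1 rad and contact force between the fingers and bobbin_hatch below 0.1 N), for 1 s.
At the end, for the whole second after the job is handed in: The wide hatch stands open by itself (beyond 1.0 rad) and still, the narrow hatch is shut (within 0.03 rad), and the tin, brush, heels and hammer are within 20 mm of where they were (value of joint bobbin_hatch between 1 and 1.25 rad and velocity of joint bobbin_hatch between -0.05 and 0.05 rad/s and value of joint fuse_hatch between -0.03 and 0.03 rad and distance of each of polish_tin, shoe_brush, heel_stack, hammer from where it was at the start of the episode below 0.02 m); the robot touches nothing.
It fails at once if the narrow hatch is pressed or opened (value of joint fuse_hatch above 0.03 rad or value of joint fuse_hatch below -0.03 rad).
It fails at once if the popped hatch is pushed back towards shut (value of joint bobbin_hatch between 0.12 and 0.95 rad and velocity of joint bobbin_hatch below -0.2 rad/s).
It fails at once if the hatch is pressed brutally (over 60 N) (contact force between the arm and bobbin_hatch above 60 N).
It fails at once if the tin, brush, heels or hammer are lifted or pushed away (over 30 mm) (distance of any of polish_tin, shoe_brush, heel_stack, hammer from where it was at the start of the episode above 0.03 m).
It also fails if it takes over 32 s, if anything falls off the work surface, if the arm or the gripper's body presses on something with over 40 N, if the wrist force passes 120 N, or if a joint passes its speed limit or range.

## Working session

There is one attempt and no reset: what is moved stays moved. The work goes in short steps, Python scripts to look and compute and a tool call to move; the robot and the scene stay as the last step left them, time stands still between calls to the robot, and variables do not carry over. Pictures are saved under pics/ and viewed, about 8 in all and at most 12, crops included, and the job is handed in when it is done.

Besides the shell and the picture viewer there is one more tool, called in YAML: its name, and indented under it one key for each argument. apply_moves: Moves the arm, as the interface text tells. Shift numbers are shares of 0.08 m and turn numbers shares of 0.1 rad, none past 1 either way. Its arguments: {"type":"object","properties":{"motion":{"type":"array"},"grip_force":{"type":"number"}},"required":["motion"]}

```bash
mkdir -p pics
python3 - <<'E'
from bench import *
import cv2,numpy as np
print(status.get_obs())
for c in ["top","scene"]:
    im=read_camera(c); cv2.imwrite(f"pics/{c}0.png",im[:,:,::-1])
i=camera_info("top");print(i)
for q in ["bobbin_hatch_pad","fuse_hatch_pad","bobbin_box","fuse_box","polish_tin","shoe_brush","heel_stack","hammer"]:
    for d in find_in("top",q)[:2]: print(q,np.round(d["centre"],1),round(d["confidence"],2))
E
```

```text
{'time_s': 0.0, 'qpos': array([ 1.10979585e+00,  2.17754215e-01,  1.61493202e+00,  2.03116239e-05,
        1.31129383e+00, -1.12207195e-01]), 'qd': array([ 0.00021927, -0.00055934,  0.00071637, -0.00050247,  0.00050003,
       -0.00021656]), 'tau': array([-2.31897771e-03, -3.96844983e+01, -3.03850257e+01, -4.17223446e-04,
        9.91050823e-03,  4.93612191e-07]), 'tcp_pos': array([213.21634418, 586.64161457, 229.96933811]), 'eef_rot': array([-3.46868862e-04,  1.73516418e-01,  9.84830253e-01, -1.14224108e-03]), 'wrist_force': array([-0.04555362, -0.30076323,  0.86883218]), 'moment': array([-0.00198498, -0.01261813, -0.01514627]), 'finger_gap': 84.991780875631}
{'K': array([[512.55834251,   0.        , 324.69262731],
       [  0.        , 512.55834251, 229.00819515],
       [  0.        ,   0.        ,   1.        ]]), 'origin': array([ 326.52129064,   -4.57471722, 1426.39099874]), 'attitude': array([-0.69475502, -0.07155655,  0.07285711,  0.71195995])}
bobbin_hatch_pad [ 570.1 -236.1   89.8] 0.76
fuse_hatch_pad [606.9 100.4  89.1] 0.98
bobbin_box [ 566.2 -229.2   92.4] 0.93
fuse_box [603.9  95.8  80.1] 0.75
fuse_box [ 571.6 -235.4   91.3] 0.49
polish_tin [377.8  19.1  30.6] 0.93
polish_tin [602.6  92.8  83.8] 0.47
shoe_brush [783.5 -10.6  44.9] 0.79
heel_stack [586.  427.3  43.3] 0.84
heel_stack [606.6 102.9  89.7] 0.75
```

View pics/top0.png

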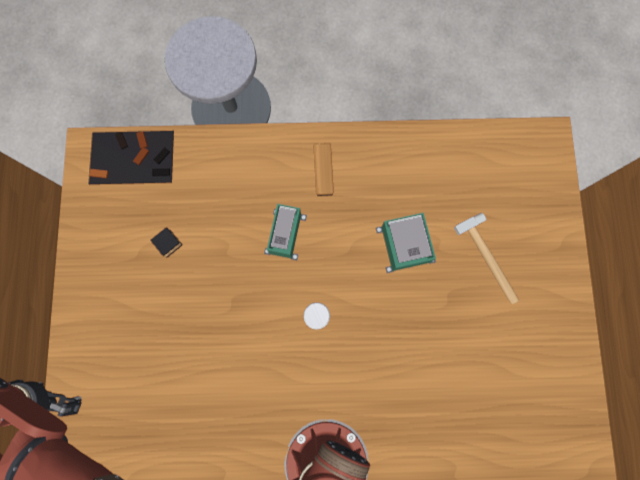

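View pics/scene0.png

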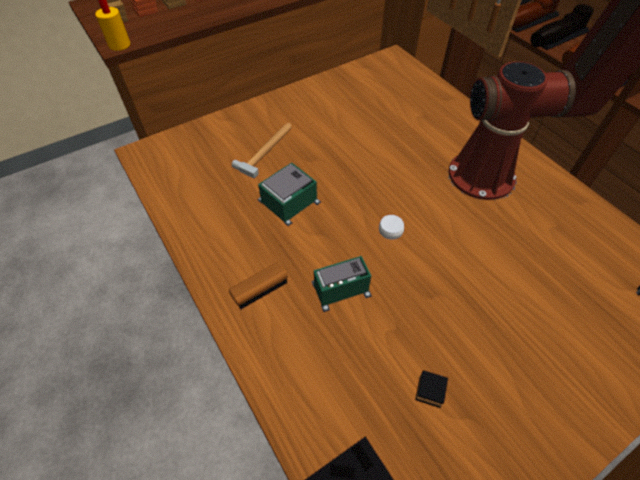

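The top view shows the wide hatch at about (409,240) with its ribs at about (414,252), the narrow hatch at (285,230), and the hammer just to the right of the wide box. Next I locate the ribs.

```bash
cat > h.py <<'E'
from bench import *
import numpy as np, cv2
from scipy.spatial.transform import Rotation as R
def ray(u,v,K,o,Rm,z):
    d=Rm@np.array([(u-K[0,2])/K[0,0],-(v-K[1,2])/K[1,1],-1]); return o+d*(z-o[2])/d[2]
def toolR(s): return R.from_quat(np.roll(s["eef_rot"],-1)).as_matrix()
E
python3 - <<'E'
from h import *
i=camera_info("top");Rm=R.from_quat(np.roll(i["attitude"],-1)).as_matrix()
for p in [(414,252),(409,240)]: print(ray(*p,i["K"],i["origin"],Rm,89))
im=cv2.imread("pics/top0.png")[200:280,370:450]
cv2.imwrite("pics/crop.png",cv2.resize(im,None,fx=7,fy=7,interpolation=cv2.INTER_CUBIC))
s=status.get_obs();T=toolR(s);print(T.round(3));print(T.T@(np.array([550,-240,230])-s["tcp_pos"]))
print(camera_info("wrist"))
E
```

```text
[ 536.21344701 -244.65122268   89.        ]
[ 568.71182752 -233.31851791   89.        ]
[[-0.94   0.342  0.   ]
 [ 0.342  0.94  -0.   ]
 [-0.    -0.    -1.   ]]
[-598.93853726 -662.5788892     1.307802  ]
{'K': array([[424.15013523,   0.        , 321.80757002],
       [  0.        , 424.15013523, 230.5752961 ],
       [  0.        ,   0.        ,   1.        ]]), 'mount': array([[-5.03805491e-04,  9.57310872e-01,  2.89059924e-01,
         7.46356977e+01],
       [ 9.99999668e-01,  6.67578573e-04, -4.67982212e-04,
        -4.46699298e-01],
       [-6.40974671e-04,  2.89059593e-01, -9.57310890e-01,
        -1.42181649e+02],
       [ 0.00000000e+00,  0.00000000e+00,  0.00000000e+00,
         1.00000000e+00]])}
```

View pics/crop.png

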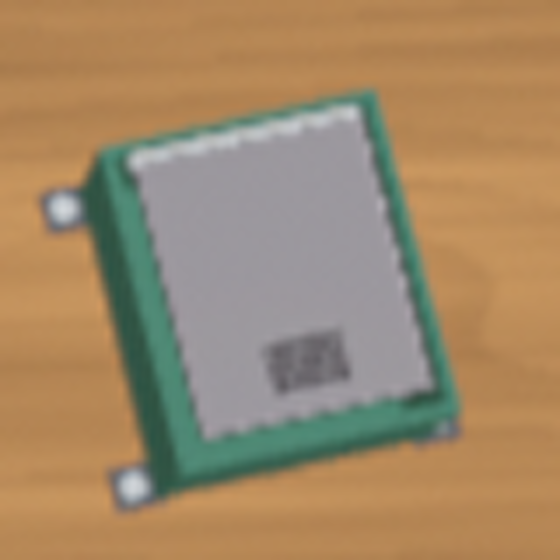

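The ribs are centred at about (414,251), which is roughly (538,-244) mm. The box's yaw is about 0.28 rad. I'll move above it with the fingers shut.

apply_moves:
  motion:
    - [[1, -0.15, -0.17, 0, 0], [1, -0.33, -0.376, 0, 0], [1, -0.33, -0.376, 0, 0], [1, -0.33, -0.376, 0, 0], [1, -0.33, -0.376, 0, 0], [1, -0.33, -0.376, 0, 0], [1, -0.33, -0.376, 0, 0], [1, -0.33, -0.376, 0, 0], [1, -0.33, -0.376, 0, 0], [1, -0.33, -0.376, 0, 0], [1, -0.33, -0.376, 0, 0], [1, -0.33, -0.376, 0, 0], [1, -0.33, -0.376, 0, 0], [1, -0.33, -0.376, 0, 0], [1, -0.33, -0.376, 0, 0], [1, -0.33, -0.376, 0, 0], [1, -0.33, -0.376, 0, 0], [1, -0.33, -0.376, 0, 0], [1, -0.15, -0.17, 0, 0], [1, 0, 0, 0, 0]]
  grip_force: 30

```text
time_s: 2.17
tcp_pos: [487.5, -105.6, 235.3]
eef_rot: [0.011, 0.17, 0.985, 0.005]
wrist_force: [0.4, 0.8, 0.1]
finger_gap: 0.2
```

apply_moves:
  motion:
    - [[1, -0.29, -0.35, 0.15, 0], [1, -0.29, -0.35, 0.15, 0], [1, -0.29, -0.35, 0.15, 0], [1, -0.29, -0.35, 0.15, 0], [1, -0.05, -0.07, 0.1, 0], [1, 0, 0, 0, 0], [1, 0, 0, 0, 0]]

```text
time_s: 2.75
tcp_pos: [543.4, -249.6, 179.5]
eef_rot: [0.012, 0.169, 0.985, 0.007]
wrist_force: [0.4, -0.3, 0.9]
finger_gap: -0.1
```

Run:
```python
from h import *
s=status.get_obs();T=toolR(s)
im=read_camera("wrist");cv2.imwrite("pics/w1.png",im[:,:,::-1])
print(s["time_s"],s["tcp_pos"],T.round(3))
for d in find_in("wrist","bobbin_hatch_pad")[:2]: print(d)
```

```text
2.75 [ 543.39842542 -249.62309747  179.49866152] [[-0.942  0.334  0.027]
 [ 0.334  0.943  0.009]
 [-0.022  0.017 -1.   ]]
{'centre': [559.5, -235.2, 92.8], 'confidence': 0.62}
{'centre': [550.8, -224.0, 88.9], 'confidence': 0.2}
```

View pics/w1.png

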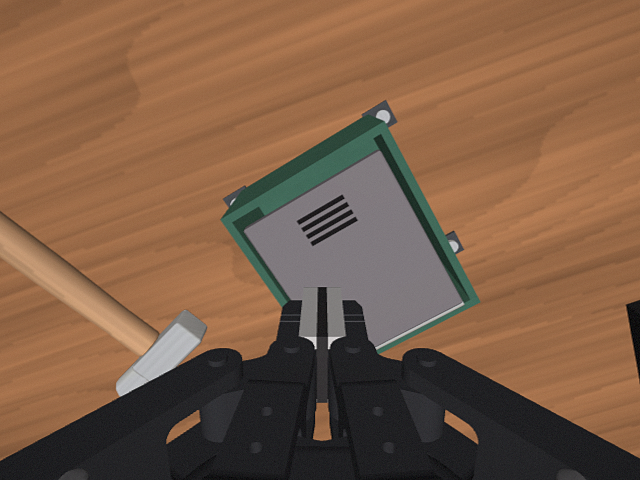

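The wrist view shows the ribs at (327,220), with the fingertips at about (322,290). The hammer is well to the left.

Run:
```python
from h import *
s=status.get_obs();T=toolR(s);i=camera_info("wrist");M=np.array(i["mount"])
o=s["tcp_pos"]+T@M[:3,3]
p=ray(327,220,i["K"],o,T@M[:3,:3],89);h=ray(405,345-25,i["K"],o,T@M[:3,:3],89)
print(p,T.T@(p-s["tcp_pos"]),s["tcp_pos"])
```

```text
[ 536.594395   -241.90014798   89.        ] [10.59859655  2.62578156 90.72308704] [ 543.28082345 -248.70329361  179.87855843]
```

apply_moves:
  motion:
    - [[1, 0.06, 0.02, 0.2, 0], [1, 0.06, 0.02, 0.25, 0], [1, 0, 0, 0.25, 0], [1, 0, 0, 0.12, 0], [1, 0, 0, 0.05, 0], [1, 0, 0, 0, 0], [1, 0, 0, 0, 0]]

```text
time_s: 3.43
tcp_pos: [540.3, -233.6, 117.0]
eef_rot: [0.018, 0.163, 0.986, 0.006]
wrist_force: [1.1, -0.7, 0.2]
finger_gap: -0.1
```

apply_moves:
  motion:
    - [[1, 0, -0.06, 0.08, 0], [1, 0, -0.05, 0.08, 0], [1, 0, 0, 0.08, 0], [1, 0, 0, 0, 0], [1, 0, 0, 0, 0]]

```text
time_s: 3.85
tcp_pos: [540.7, -244.3, 100.1]
eef_rot: [0.022, 0.163, 0.986, 0.004]
wrist_force: [0.2, 0.3, 0.3]
finger_gap: -0.1
```

Run:
```python
from h import *
s=status.get_obs();T=toolR(s);i=camera_info("wrist");M=np.array(i["mount"])
im=read_camera("wrist");cv2.imwrite("pics/w2.png",im[:,:,::-1])
print(s["tcp_pos"],s["wrist_force"],T.round(3))
```

```text
[ 540.72904098 -244.2983571   100.1423787 ] [0.15173397 0.33054953 0.2530334 ] [[-0.946  0.322  0.044]
 [ 0.322  0.947  0.001]
 [-0.041  0.015 -0.999]]
```

View pics/w2.png

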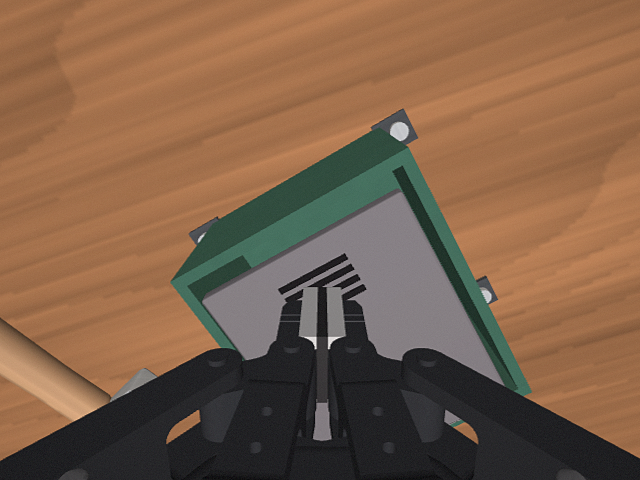

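The tips sit right over the ribs at about (322,285). Now I press in small steps.

apply_moves:
  motion:
    - [[1, 0.02, 0, 0.05, 0], [1, 0, 0, 0.05, 0], [1, 0, 0, 0.04, 0], [1, 0, 0, 0.04, 0], [1, 0, 0, 0.04, 0]]

```text
time_s: 4.32
tcp_pos: [540.0, -244.4, 82.5]
eef_rot: [0.022, 0.163, 0.986, 0.004]
wrist_force: [-2.3, 0.4, 4.8]
finger_gap: -0.3
```

apply_moves:
  motion:
    - [[1, 0, 0, 0.03, 0], [1, 0, 0, 0.03, 0]]

```text
time_s: 4.48
tcp_pos: [540.1, -244.5, 81.4]
eef_rot: [0.02, 0.163, 0.986, 0.004]
wrist_force: [-10.2, 4.4, 20.5]
finger_gap: -0.0
```

It's at the firm stop with 20 N. I lift away promptly and back towards the robot.

apply_moves:
  motion:
    - [[1, 0, 0, -0.4, 0], [1, 0.1, 0, -0.5, 0], [1, 0.3, 0, -0.4, 0], [1, 0.4, 0, -0.3, 0], [1, 0.4, 0, -0.2, 0], [1, 0.3, 0, -0.2, 0], [1, 0.2, 0, 0, 0], [1, 0, 0, 0, 0], [1, 0, 0, 0, 0], [1, 0, 0, 0, 0], [1, 0, 0, 0, 0], [1, 0, 0, 0, 0], [1, 0, 0, 0, 0], [1, 0, 0, 0, 0], [1, 0, 0, 0, 0], [1, 0, 0, 0, 0], [1, 0, 0, 0, 0], [1, 0, 0, 0, 0], [1, 0, 0, 0, 0], [1, 0, 0, 0, 0]]

```text
time_s: 6.15
tcp_pos: [405.3, -200.2, 238.8]
eef_rot: [0.021, 0.162, 0.987, 0.005]
wrist_force: [0.9, 0.6, -0.1]
finger_gap: -0.4
```

apply_moves:
  motion:
    - [[1, 0, 0, 0, 0], [1, 0, 0, 0, 0], [1, 0, 0, 0, 0], [1, 0, 0, 0, 0], [1, 0, 0, 0, 0], [1, 0, 0, 0, 0], [1, 0, 0, 0, 0], [1, 0, 0, 0, 0], [1, 0, 0, 0, 0], [1, 0, 0, 0, 0], [1, 0, 0, 0, 0], [1, 0, 0, 0, 0], [1, 0, 0, 0, 0], [1, 0, 0, 0, 0], [1, 0, 0, 0, 0], [1, 0, 0, 0, 0], [1, 0, 0, 0, 0], [1, 0, 0, 0, 0], [1, 0, 0, 0, 0], [1, 0, 0, 0, 0]]

```text
time_s: 7.82
tcp_pos: [405.3, -200.2, 239.2]
eef_rot: [0.021, 0.162, 0.987, 0.005]
wrist_force: [-0.4, 0.2, -0.7]
finger_gap: 0.2
```

Run:
```python
from h import *
s=status.get_obs();print(s["time_s"],s["tcp_pos"],s["wrist_force"],np.abs(s["qd"]).max())
a=cv2.resize(read_camera("scene")[100:340,200:520,::-1],(800,600));cv2.imwrite("pics/s2.png",a)
```

```text
7.8167 [ 405.26024168 -200.24353504  239.16107552] [-0.41951784  0.20372904 -0.65572527] 0.002775664332036177
```

View pics/s2.png

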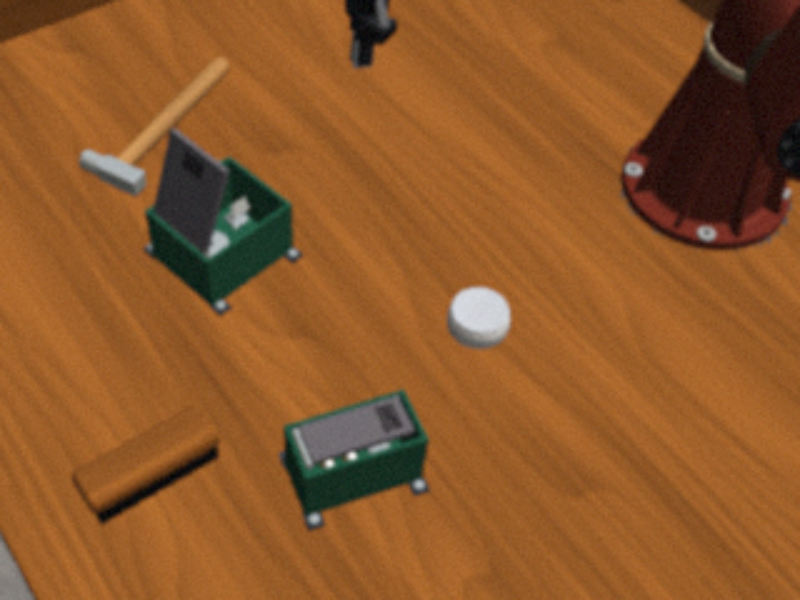

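The wide hatch stands open at (190,190) in the crop, the narrow hatch at (355,430) is shut, and nothing else has moved. I'll wait a bit longer so the one-second condition is surely met.

apply_moves:
  motion:
    - [[1, 0, 0, 0, 0], [1, 0, 0, 0, 0], [1, 0, 0, 0, 0], [1, 0, 0, 0, 0], [1, 0, 0, 0, 0], [1, 0, 0, 0, 0], [1, 0, 0, 0, 0], [1, 0, 0, 0, 0], [1, 0, 0, 0, 0], [1, 0, 0, 0, 0], [1, 0, 0, 0, 0], [1, 0, 0, 0, 0], [1, 0, 0, 0, 0], [1, 0, 0, 0, 0], [1, 0, 0, 0, 0], [1, 0, 0, 0, 0], [1, 0, 0, 0, 0], [1, 0, 0, 0, 0], [1, 0, 0, 0, 0], [1, 0, 0, 0, 0]]

```text
time_s: 9.53
tcp_pos: [405.2, -200.2, 239.1]
eef_rot: [0.021, 0.162, 0.987, 0.005]
wrist_force: [-0.3, -0.3, 0.9]
finger_gap: -0.0
```

Run:
```python
from h import *
a=cv2.resize(read_camera("scene")[100:340,200:520,::-1],(800,600))
b=cv2.imread("pics/s2.png");print("diff max in hatch region",cv2.absdiff(cv2.blur(a,(9,9)),cv2.blur(b,(9,9)))[100:320,60:320].max())
print(status.get_obs()["time_s"],sign_off())
```

```text
diff max in hatch region 4
the job is handed in; nothing more can be done
9.5833 None
```

The wide hatch is open and stays open by itself, and I handed the job in at about 9.6 s. I pressed its ribs once with closed fingertips, down to the firm stop (about 20 N at the wrist), then lifted straight off and backed towards the robot.

- **Wide hatch:** about 3 s after the release, the scene picture showed it standing open with the fingers well clear. A second picture 1.7 s later showed no change around it. I judged the opening by eye and did not measure the angle.
- **Other things:** the narrow hatch looked shut and the tin, brush and hammer looked unmoved. The heels were outside that last crop, but the arm never came down near them.
- **Disagreement:** the pad detector's reports were 20–35 mm off the ribs, closer to the hatch centre. I used my own pixel positions from the top and wrist pictures instead, and those agreed to about 2 mm.
- **Tool tilt:** the tool ended up tilted about 0.04 rad, which did no harm.

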